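Wedge a toy-car blank tight in the wedge jig

ROBOT

A 6-joint arm with a two-finger parallel gripper is mounted at the origin on a cart in front of the work surface, level with it; the furniture and walls round the work are solid. World frame = base frame: x ahead of the robot, y to its left, z up, the work surface at z = 0. Lengths are in m, angles in rad, forces in N, time in s.
With the tool pointing down it reaches from about 0.375 to 0.75 m from the base axis. Payload 9 kg.
Tool frame: the origin (TCP) lies at the very end of the fingers, on their centre line; the grasp point (between the pads) lies 19 mm behind it; z points along the fingers, y is the direction in which the jaws open and shut (so a half turn about z gives the same grasp; the last joint's range is limited). The gripper opens to 85 mm and grips with 20 to 120 N. Pads are 22 mm wide; open, the fingers measure 114 mm over their backs; the gripper's body (76 mm by 85 mm) begins 54 mm behind the grasp point. The pads swing forward as they close: fully open they stand 13 mm farther back than shut.
Start: joints at [-1.433, 0.104, 0.097, 1.564, 0, 1.353], TCP at [0.209, -0.562, 0.231] pointing down, gripper open.
Joint ranges: [-2.99, 2.99], [-0.84, 1.86], [-1.1, 1.16], [-1.84, 2.11], [-1.51, 1.56], [-3.14, 3.14]. Speed limits (rad/s): [2.22, 2.22, 2.57, 3.14, 3.14, 3.14].

INTERFACE

Orientations are given as a unit quaternion [w, x, y, z].
In Python, from station import sense, read_camera, sign_off gives the robot as it stands. The module is installed in compiled form; this text tells all that it offers.
- The arm moves only by the tool carry_out, never from a script. Its argument "steps" is a list of rows, each an object with "claw": the gripper's target within -1 to 1 (shut at 1, half-way at 0, fully open at -1); "xyz": the shift along the tool's x, y, z in m, a list of three; "yaw": the turn about the tool's z in degrees. A call has 1 to 20 rows; each row shifts and turns the commanded pose from where the row before left it, along the tool's axes as they then stand; what a row does not reach is not made up. A row lasts 1/12 s, in which the tool goes at most 41.7 mm and 7.16 degrees, less where a joint would pass 70% of its speed; a pose out of reach is approached as far as the arm can. A call is refused whole if a number of a shift passes 0.0417 or a number of a turn 7.16, either way. A call with a gripper value outside its range is refused whole. The fingers move at their own pace and stop on an object; "newtons" is the grip in N (left out, the last holds). Time passes only in rows, so rows that do not move let the fingers close. It gives the time, the measured TCP pose, the force and the opening at its end, in the units of the state.
- sense(): the state, without advancing time (a new reading comes with each control period).
- read_camera(name): name is "side" or "top" or "wrist"; returns a dict with "frame" (420x560x3 uint8, red, green, blue), "fx", "fy", "cx", "cy" (pixels), "world_from_camera" (4x4, takes a point from camera to world coordinates); the wrist camera has in their place "tool_from_camera" (4x4, takes a point from camera to tool coordinates, whose origin is the TCP and whose axes are the flange's). Camera axes: x right, y down, z forward; pixel columns grow to the right and rows downward; lengths in m; the calibration is good to about 2 mm. A picture is of the moment at which its call begins: read the wrist's pose just before it. There is no depth.
- sign_off(): hands the job in, once; it reports no verdict.
The state is a dict: "t": time; "qpos": joint angles; "joint_velocities": joint speeds; "joint_torque": joint torques, N m; "tool_pos": TCP position; "orientation": TCP orientation; "contact_force": force on the tool from outside, world axes, zero at the start; "torque": the same for the moment, N m; "gripper_width": finger opening in m.
Only numpy, scipy, OpenCV 4.12 (cv2) and the standard library are available. Lean on these libraries where they do the work, as an engineer would, in place of code of your own. Each camera call takes 0.05 s, during which the arm holds its last target. There are 200 camera calls.

TASK

Lay the largest sawn blank, as it lies, in the small wedge jig (the board with three low strips, not the one with the toggle clamp) between the fence and the slanted cleat, one long side along the fence and one end at the end stop. Then slide the wedge, thin end first, into the tapering gap between blank and cleat from the end where it is wide enough, and press it home until the blank is held tight, flat and flush against both fence and stop. Finish while still holding the wedge pressed home, do not let go of it; leave the two small blanks and the toy car where they are.

Things in the scene. Friction and masses are not known exactly. Their poses are not given: they have to be found in the camera images.
- jig: Wedge jig, fixed to the bench: plywood bed 145 (x) x 200 (y) x 15 mm with three low wooden strips 12 mm high on it (tops 27 mm above the bench). Origin: centre of the bed's underside; z up. Fence: straight, along y, working face at x = +42.5 mm, looks to -x. End stop: face at y = +70, looks to -y, spans x = +4.5 to +42.5. A flush blank has its centre at x = 20, y = 20, z = 32.5 mm.
- jig_mouth (a point): Point on the jig's bed (jig x = -2.5, y = -30, z = 15 mm; axes as the jig's) at the wide mouth of the gap, where the near bottom edge of a flush blank ends. The slanted cleat (24 wide, 112 mm long, ends at jig y = -36 and +77) lies on the -x side; the gap between flush blank and cleat is 26 mm wide here, narrows by 0.14 mm per mm of +y to 12 mm at the stop and is open at both ends.
- blank_mid (a point): The largest sawn wooden blank (for a toy car's body), loose, 45 (x) x 100 (y) x 35 mm high, about 0.1 kg. This point is its centre, 17.5 mm above its underside; y is its long axis, z up. Either end may go to the stop.
- wedge_tail (a point): Wooden wedge, loose, 55 g, 150 (y) x 24 mm high; point: mid-tail, 12 mm up, 18 mm from the thick end; +y to the thin end. Tail (last 40 mm): parallel sides, x = -14.7 and +14.7. The +x side is straight all along and goes against the blank; the other slopes by 0.14 to the thin end, 14 mm thick. Tight beside a flush blank: point near jig x -17, y -77, z 27; 1 mm of gap shifts it 7 mm in y.
- offcut_a_mid (a point): A smaller sawn blank, loose, 50 x 80 x 25 mm, behind the jig, in front of the cabinet: not needed. The point is its centre.
- offcut_b_mid (a point): The smallest sawn blank, loose, 35 x 70 x 20 mm, near the front edge of the bench: not needed. The point is its centre.
- car_mid (a point): Wooden toy car, loose, 62 x 144 x 61 mm, behind the jig, in front of the cabinet: not needed. The point is at its middle, 30 mm up.

How it is judged:
By the outcome, as a careful person would: the job done as asked, in the order asked, and still so for the second after the job is handed in, while the arm keeps its last pose, push and grip.
It also fails if it takes over 67 s, if anything falls off the work surface, if the arm or the gripper's body presses on something with over 40 N, if the wrist force passes 120 N, or if a joint passes its speed limit or range.

## Working session

There is one attempt and no reset: what is moved stays moved. The work goes in short steps, Python scripts to look and compute and a tool call to move; the robot and the scene stay as the last step left them, time stands still between calls to the robot, and variables do not carry over. Pictures are saved under pics/ and viewed, about 8 in all and at most 12, crops included, and the job is handed in when it is done.

Besides the shell and the picture viewer there is one more tool, called by a JSON object that holds its "name" and its "arguments", one argument or row to a line. carry_out: Moves the arm, as the interface text tells. Its arguments: {"type":"object","properties":{"steps":{"type":"array"},"newtons":{"type":"number"}},"required":["steps"]}

```bash
mkdir -p pics
cat > h.py <<'E'
import numpy as np, cv2
from station import sense, read_camera, sign_off
from scipy.spatial.transform import Rotation as R
def T_tool(s):
    T=np.eye(4); q=s["orientation"]; T[:3,:3]=R.from_quat([q[1],q[2],q[3],q[0]]).as_matrix(); T[:3,3]=s["tool_pos"]; return T
def shot(name,fn=None):
    s=sense(); c=read_camera(name)
    c["W"]=np.array(c["world_from_camera"]) if name!="wrist" else T_tool(s)@np.array(c["tool_from_camera"])
    if fn: cv2.imwrite("pics/"+fn,c["frame"][:,:,::-1]); np.savez("pics/"+fn[:-4]+".npz",frame=c["frame"],W=c["W"],k=[c["fx"],c["fy"],c["cx"],c["cy"]])
    return c
def load(fn):
    d=np.load("pics/"+fn+".npz"); c={"frame":d["frame"],"W":d["W"]}; c["fx"],c["fy"],c["cx"],c["cy"]=d["k"]; return c
def ray(c,u,v):
    d=c["W"][:3,:3]@np.array([(u-c["cx"])/c["fx"],(v-c["cy"])/c["fy"],1]); return c["W"][:3,3],d
def onz(c,u,v,z):
    o,d=ray(c,u,v); return o+d*(z-o[2])/d[2]
def tri(c1,p1,c2,p2):
    o1,d1=ray(c1,*p1);o2,d2=ray(c2,*p2)
    t=np.linalg.lstsq(np.c_[d1,-d2],o2-o1,rcond=None)[0]; a=o1+d1*t[0];b=o2+d2*t[1]
    return (a+b)/2,np.linalg.norm(a-b)
def proj(c,P):
    p=np.linalg.inv(c["W"])@np.r_[P,1]; return np.array([p[0]/p[2]*c["fx"]+c["cx"],p[1]/p[2]*c["fy"]+c["cy"]])
E
python3 - <<'E'
from h import *
s=sense();print(s)
for n in ("top","side"):
    c=shot(n,n+"0.png");print(n,c["fx"],c["W"].round(3).tolist())
E
```

```text
{'t': 0.0, 'qpos': array([-1.43267618e+00,  1.04741777e-01,  9.64911490e-02,  1.56389544e+00,
        2.40046207e-06,  1.35308551e+00]), 'joint_velocities': array([ 0.00125127, -0.00018334,  0.00068901, -0.00182902,  0.00164113,
       -0.00120277]), 'joint_torque': array([ 1.20576984e-03, -5.56913888e+01,  5.03667319e+01,  1.63933262e-02,
       -1.26298801e-04,  1.04807278e-06]), 'tool_pos': array([ 0.20897941, -0.5620837 ,  0.23050949]), 'orientation': array([-6.74288451e-04,  9.84214521e-01,  1.76978309e-01,  2.80488907e-05]), 'contact_force': array([-0.23828135, -0.2207711 , -0.64891979]), 'torque': array([ 0.03811447,  0.00943348, -0.01038843]), 'gripper_width': 0.08560463444958205}
top 441.74922908177257 [[0.006, -0.995, 0.099, 0.446], [-1.0, -0.006, -0.005, -0.128], [0.006, -0.099, -0.995, 1.152], [0.0, 0.0, 0.0, 1.0]]
side 510.9910129542768 [[-0.933, 0.3, -0.197, 0.749], [0.359, 0.783, -0.508, 0.442], [0.002, -0.545, -0.839, 0.964], [0.0, 0.0, 0.0, 1.0]]
```

View pics/top0.png

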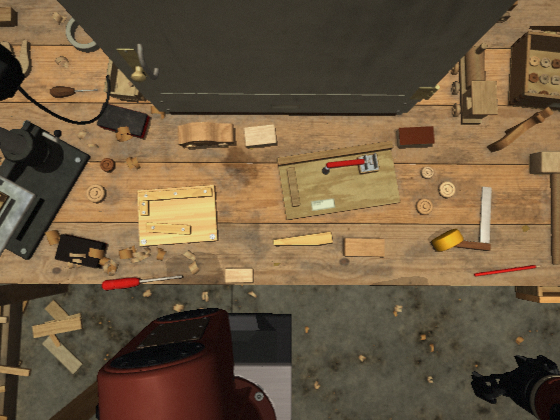

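View pics/side0.png

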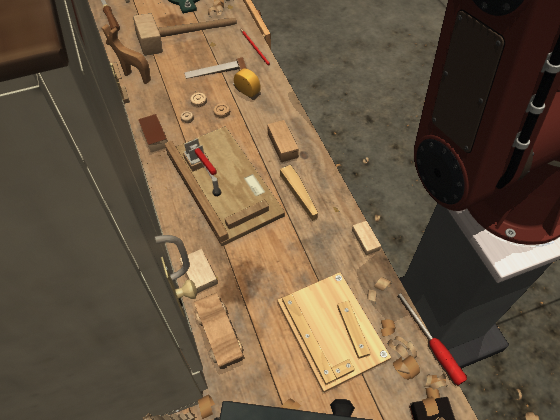

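Top: jig (178,215) with fence at +x and stop at +y, so its axes are about the world's. Wedge is at (303,239), thin end left. Largest blank is at (363,247), offcut_b (239,275), offcut_a (260,135), car (207,135). The side view shows the same layout: blank (283,140), wedge (299,192), jig (333,335).

```bash
cat > m.py <<'E'
from h import *
def blob(c,seed,win,zt,bg=None):
    u,v=seed; r=win
    f=c["frame"]; m=np.full(f.shape[:2],cv2.GC_BGD,np.uint8); m[v-r:v+r,u-r:u+r]=cv2.GC_PR_BGD
    m[v-4:v+5,u-4:u+5]=cv2.GC_FGD
    a=np.zeros((1,65));b=a.copy()
    cv2.grabCut(f[:,:,::-1].copy(),m,None,a,b,6,cv2.GC_INIT_WITH_MASK)
    k=((m==1)|(m==3)).astype(np.uint8); n,l=cv2.connectedComponents(k); return max(cv2.findContours((l==l[v,u]).astype(np.uint8),0,2)[0],key=cv2.contourArea)
E
python3 - <<'E'
from h import *
from m import blob
t=load("top0");s=load("side0")
for n,pt,ps,w in (("blank",(363,247),(283,140),30),("wedge",(318,239),(308,207),50)):
    a=blob(t,pt,w,0);b=blob(s,ps,w,0)
    for c,k,z in ((t,a,.03),(s,b,.03)):
        P=np.array([onz(c,*q[0],z)[:2] for q in k],np.float32); print(n,cv2.minAreaRect(P),cv2.boundingRect(k))
i=cv2.resize(t["frame"][165:295,130:400],None,fx=2.95,fy=2.95,interpolation=cv2.INTER_CUBIC);cv2.imwrite("pics/crop1.png",i[:,:,::-1])
E
```

```text
blank ((0.44803616404533386, -0.342820405960083), (0.09389638155698776, 0.042926106601953506), 89.52003479003906) (346, 238, 38, 18)
blank ((0.44387301802635193, -0.34577956795692444), (0.09855785965919495, 0.04367703199386597), 89.07093811035156) (268, 120, 30, 33)
wedge ((0.46225807070732117, -0.18643563985824585), (0.026895523071289062, 0.1465434581041336), 8.175264358520508) (274, 232, 59, 13)
wedge ((0.46604248881340027, -0.1744409203529358), (0.03849223628640175, 0.16059701144695282), 7.7212605476379395) (280, 165, 38, 56)
```

View pics/crop1.png

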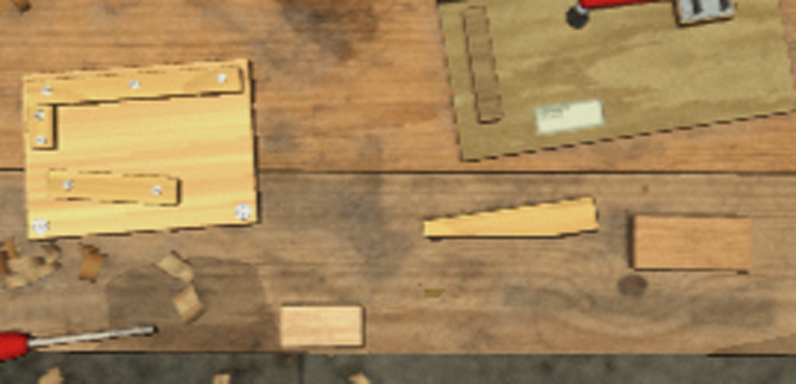

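The crop shows the wedge's straight side up (+x) and its sloped side with the tail bend at (560,237). Wedge yaw is about +8°, jig about +3.5°, blank about 0. I'll go above the blank.

{"name": "carry_out", "arguments": {
  "steps": [
    {"claw": -1,"xyz": [0.0333,-0.0135,0],"yaw": 0},
    {"claw": -1,"xyz": [0.0333,-0.0135,0],"yaw": 0},
    {"claw": -1,"xyz": [0.0333,-0.0135,0],"yaw": 0},
    {"claw": -1,"xyz": [0.0333,-0.0135,0],"yaw": 0},
    {"claw": -1,"xyz": [0.0333,-0.0135,0],"yaw": 0},
    {"claw": -1,"xyz": [0.0333,-0.0135,0],"yaw": 0},
    {"claw": -1,"xyz": [0.0333,-0.0135,0],"yaw": 0},
    {"claw": -1,"xyz": [0.0333,-0.0135,0],"yaw": 0},
    {"claw": -1,"xyz": [0.0333,-0.0135,0],"yaw": 0},
    {"claw": -1,"xyz": [0,0,0],"yaw": -7},
    {"claw": -1,"xyz": [0,0,0],"yaw": -7},
    {"claw": -1,"xyz": [0,0,0],"yaw": -7},
    {"claw": -1,"xyz": [0,0,0],"yaw": -7},
    {"claw": -1,"xyz": [0,0,0],"yaw": -7},
    {"claw": -1,"xyz": [0,0,0],"yaw": -7},
    {"claw": -1,"xyz": [0,0,0],"yaw": -7},
    {"claw": -1,"xyz": [0,0,0],"yaw": -7},
    {"claw": -1,"xyz": [0,0,0],"yaw": -7},
    {"claw": -1,"xyz": [0,0,0],"yaw": -7}
  ]
}}

```text
t: 1.68
tool_pos: [0.4475, -0.344, 0.2309]
orientation: [-0.0, 0.703, 0.712, -0.0]
contact_force: [0.3, 0.9, -0.2]
gripper_width: 0.0855
```

Run:
```python
from h import *
c=shot("wrist","w1.png");s=sense();print(s["tool_pos"],T_tool(s)[:3,:3].round(3),c["W"].round(3),c["fx"],s["contact_force"])
print(proj(c,[.447,-.343,.035]))
```

```text
[ 0.44747673 -0.34398049  0.23086371] [[-0.022  1.    -0.001]
 [ 1.     0.022  0.001]
 [ 0.001 -0.001 -1.   ]] [[ 1.     0.012  0.003  0.447]
 [ 0.012 -0.965 -0.263 -0.278]
 [-0.     0.263 -0.965  0.373]
 [ 0.     0.     0.     1.   ]] 367.1828172178929 [-0.92630946  0.37863836 -0.89268438]
[278.72895051 180.12472396]
```

View pics/w1.png

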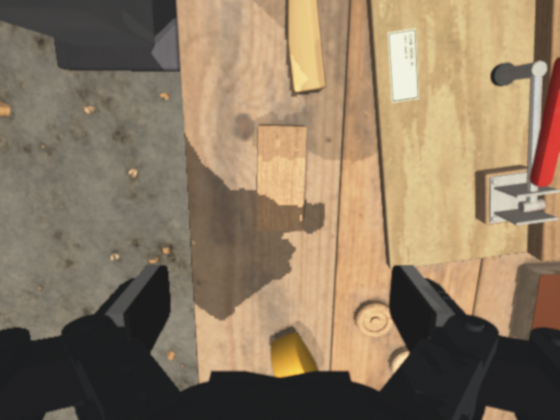

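Wrist view: blank spans columns 258–306, rows 124–~232 (lower part in gripper shadow), and the wedge tail ends at (308,90).

Run:
```python
from h import *
c=load("w1")
i=cv2.resize(c["frame"][60:250,230:360],None,fx=3.1,fy=3.1,interpolation=cv2.INTER_CUBIC)
g=cv2.cvtColor(c["frame"],cv2.COLOR_RGB2GRAY).astype(float)
for v in (135,150,165,180,195): 
    d=np.abs(np.diff(g[v-2:v+3,250:316].mean(0)));print(v,[(250+k,int(d[k])) for k in np.argsort(-d)[:6]])
for u in (265,275,285,295):
    d=np.abs(np.diff(g[110:245,u-2:u+3].mean(1)));print(u,[(110+k,int(d[k])) for k in np.argsort(-d)[:6]])
for p in ((257.5,150),(306,150)): print(onz(c,*p,.035))
for p in ((280,125),(280,225),(280,233)): print(onz(c,*p,.035))
cv2.imwrite("pics/crop2.png",i[:,:,::-1])
```

```text
135 [(np.int64(305), 18), (np.int64(257), 18), (np.int64(258), 15), (np.int64(306), 12), (np.int64(255), 7), (np.int64(304), 7)]
150 [(np.int64(256), 17), (np.int64(305), 16), (np.int64(304), 12), (np.int64(255), 11), (np.int64(258), 10), (np.int64(263), 5)]
165 [(np.int64(304), 24), (np.int64(257), 14), (np.int64(305), 14), (np.int64(307), 13), (np.int64(303), 10), (np.int64(258), 9)]
180 [(np.int64(257), 27), (np.int64(255), 21), (np.int64(303), 18), (np.int64(304), 18), (np.int64(256), 17), (np.int64(254), 16)]
195 [(np.int64(303), 20), (np.int64(305), 18), (np.int64(302), 17), (np.int64(265), 13), (np.int64(258), 12), (np.int64(257), 12)]
265 [(np.int64(125), 30), (np.int64(194), 21), (np.int64(123), 21), (np.int64(195), 18), (np.int64(126), 17), (np.int64(196), 14)]
275 [(np.int64(125), 30), (np.int64(126), 17), (np.int64(200), 16), (np.int64(202), 16), (np.int64(201), 15), (np.int64(124), 13)]
285 [(np.int64(204), 38), (np.int64(238), 35), (np.int64(232), 31), (np.int64(239), 25), (np.int64(205), 25), (np.int64(125), 24)]
295 [(np.int64(204), 34), (np.int64(126), 28), (np.int64(230), 27), (np.int64(205), 25), (np.int64(231), 24), (np.int64(125), 19)]
[ 0.42725011 -0.31526298  0.035     ]
[ 0.47161794 -0.31471476  0.035     ]
[ 0.44755028 -0.29268589  0.035     ]
[ 0.44874658 -0.38700965  0.035     ]
[ 0.4488501 -0.3951717  0.035    ]
```

View pics/crop2.png

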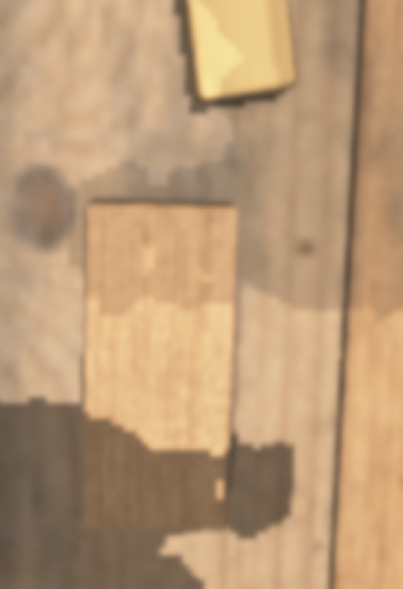

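{"name": "carry_out", "arguments": {
  "steps": [
    {"claw": -1,"xyz": [0,0.0015,0.02],"yaw": 2},
    {"claw": -1,"xyz": [0,0,0.03],"yaw": 0},
    {"claw": -1,"xyz": [0,0,0.03],"yaw": 0},
    {"claw": -1,"xyz": [0,0,0.03],"yaw": 0},
    {"claw": -1,"xyz": [0,0,0.03],"yaw": 0},
    {"claw": -1,"xyz": [0,0,0.03],"yaw": 0},
    {"claw": -1,"xyz": [0,0,0.03],"yaw": 0},
    {"claw": -1,"xyz": [0,0,0.02],"yaw": 0},
    {"claw": -1,"xyz": [0,0,0],"yaw": 0},
    {"claw": 1,"xyz": [0,0,0],"yaw": 0},
    {"claw": 1,"xyz": [0,0,0],"yaw": 0},
    {"claw": 1,"xyz": [0,0,0],"yaw": 0},
    {"claw": 1,"xyz": [0,0,0],"yaw": 0},
    {"claw": 1,"xyz": [0,0,0],"yaw": 0},
    {"claw": 1,"xyz": [0,0,0],"yaw": 0},
    {"claw": 1,"xyz": [0,0,0],"yaw": 0},
    {"claw": 1,"xyz": [0,0,0],"yaw": 0}
  ],
  "newtons": 50
}}

```text
t: 3.15
tool_pos: [0.4502, -0.3455, 0.0136]
orientation: [0.002, 0.717, 0.697, -0.0]
contact_force: [0.4, -0.1, 7.0]
gripper_width: 0.0442
```

{"name": "carry_out", "arguments": {
  "steps": [
    {"claw": 1,"xyz": [0,0,-0.02],"yaw": 0},
    {"claw": 1,"xyz": [0,0,-0.04],"yaw": 0},
    {"claw": 1,"xyz": [0,0,-0.04],"yaw": 0},
    {"claw": 1,"xyz": [0,0,-0.04],"yaw": 0},
    {"claw": 1,"xyz": [0,0,-0.04],"yaw": 0},
    {"claw": 1,"xyz": [0,0,0],"yaw": 0}
  ]
}}

```text
t: 3.65
tool_pos: [0.4515, -0.347, 0.2014]
orientation: [0.007, 0.717, 0.697, -0.001]
contact_force: [0.4, -1.9, -0.1]
gripper_width: 0.0442
```

Run:
```python
from h import *
t=load("top0");sd=load("side0")
for p in ((22,74),(248,60),(257,222),(30,240)):
    q=np.array(p)/2.95+[130,165]; print(onz(t,*q,.015).round(4))
for n,c,r in (("top",t,(120,170,110,90)),("side",sd,(265,260,140,140))):
    x,y,w,h=r; hsv=cv2.cvtColor(c["frame"],cv2.COLOR_RGB2HSV); print(hsv[215,190] if n=="top" else hsv[330,320])
    m=np.zeros(hsv.shape[:2],np.uint8); m[y:y+h,x:x+w]=cv2.inRange(hsv,(15,60,150),(32,255,255))[y:y+h,x:x+w]
    m=cv2.morphologyEx(m,cv2.MORPH_OPEN,np.ones((5,5)))
    k=max(cv2.findContours(m,0,2)[0],key=cv2.contourArea); P=np.array([onz(c,*q[0],.015)[:2] for q in k],np.float32);print(n,cv2.minAreaRect(P))
s=sense();print(s["tool_pos"],s["contact_force"],s["gripper_width"],T_tool(s)[:3,:3].round(3).tolist())
```

```text
[0.5906 0.2411 0.015 ]
[0.6043 0.0432 0.015 ]
[0.4624 0.0324 0.015 ]
[0.4456 0.2287 0.015 ]
[ 20 120 233]
top ((0.5302009582519531, 0.1448805332183838), (0.2274133861064911, 0.28555828332901), 0.3974330723285675)
[ 21 105 236]
side ((0.5292280316352844, 0.10631906986236572), (0.2365436851978302, 0.23760275542736053), 69.00508880615234)
[ 0.45152875 -0.34697536  0.20143075] [ 0.43732709 -1.8670599  -0.09375627] 0.04420481481497895 [[0.028, 1.0, 0.008], [1.0, -0.028, -0.01], [-0.01, 0.009, -1.0]]
```

{"name": "carry_out", "arguments": {
  "steps": [
    {"claw": 1,"xyz": [0.033,0.006,0],"yaw": 0},
    {"claw": 1,"xyz": [0.033,0.006,0],"yaw": 0},
    {"claw": 1,"xyz": [0.033,0.006,0],"yaw": 0},
    {"claw": 1,"xyz": [0.033,0.006,0],"yaw": 0},
    {"claw": 1,"xyz": [0.033,0.006,0],"yaw": 0},
    {"claw": 1,"xyz": [0.033,0.006,0],"yaw": 0},
    {"claw": 1,"xyz": [0.033,0.006,0],"yaw": 0},
    {"claw": 1,"xyz": [0.033,0.006,0],"yaw": 0},
    {"claw": 1,"xyz": [0.033,0.006,0],"yaw": 0},
    {"claw": 1,"xyz": [0.033,0.006,0],"yaw": 0},
    {"claw": 1,"xyz": [0.033,0.006,0],"yaw": 0},
    {"claw": 1,"xyz": [0.033,0.006,0],"yaw": 0},
    {"claw": 1,"xyz": [0,0,0],"yaw": -6},
    {"claw": 1,"xyz": [0,0,0],"yaw": 0},
    {"claw": 1,"xyz": [0,0,0],"yaw": 0},
    {"claw": 1,"xyz": [0,0,0],"yaw": 0}
  ]
}}

```text
t: 4.98
tool_pos: [0.5323, 0.0489, 0.1915]
orientation: [0.0, 0.681, 0.732, 0.0]
contact_force: [0.2, 0.5, -0.8]
gripper_width: 0.0442
```

Run:
```python
from h import *
c=shot("wrist","w2.png");s=sense();print(s["tool_pos"],T_tool(s)[:3,:3].round(4).tolist(),s["contact_force"],s["qpos"])
```

```text
[0.53229595 0.0487221  0.19148052] [[-0.073, 0.9973, 0.0004], [0.9973, 0.073, -0.0003], [-0.0003, 0.0004, -1.0]] [-1.32388077  0.39324886 -0.85350617] [-1.53479900e-01 -1.00925345e-01 -1.80139470e-01  1.49115631e+00
 -2.44839491e-04  1.34426380e+00]
```

View pics/w2.png

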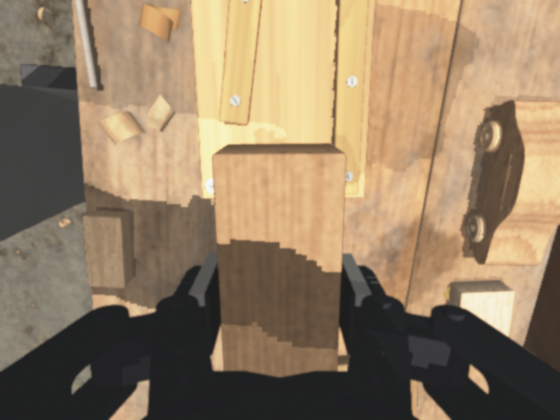

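The fence face is at column ~336, the near end of the cleat at (235,122), and the held blank fills rows >145. The stop is out of view, so I'll move further.

{"name": "carry_out", "arguments": {
  "steps": [
    {"claw": 1,"xyz": [0.035,0,0],"yaw": 0},
    {"claw": 1,"xyz": [0.035,0,0],"yaw": 0},
    {"claw": 1,"xyz": [0,0,0],"yaw": 0},
    {"claw": 1,"xyz": [0,0,0],"yaw": 0}
  ]
}}

```text
t: 5.37
tool_pos: [0.5268, 0.1199, 0.1914]
orientation: [0.0, 0.68, 0.734, 0.0]
contact_force: [-1.1, 0.3, -1.0]
gripper_width: 0.0441
```

Run:
```python
from h import *
c=shot("wrist","w3.png");s=sense();print(s["tool_pos"])
cv2.imwrite("pics/crop3.png",cv2.resize(c["frame"][0:160,180:390],None,fx=3.7,fy=3.7,interpolation=cv2.INTER_CUBIC)[:,:,::-1])
```

```text
[0.52693611 0.11903511 0.19136284]
```

View pics/crop3.png

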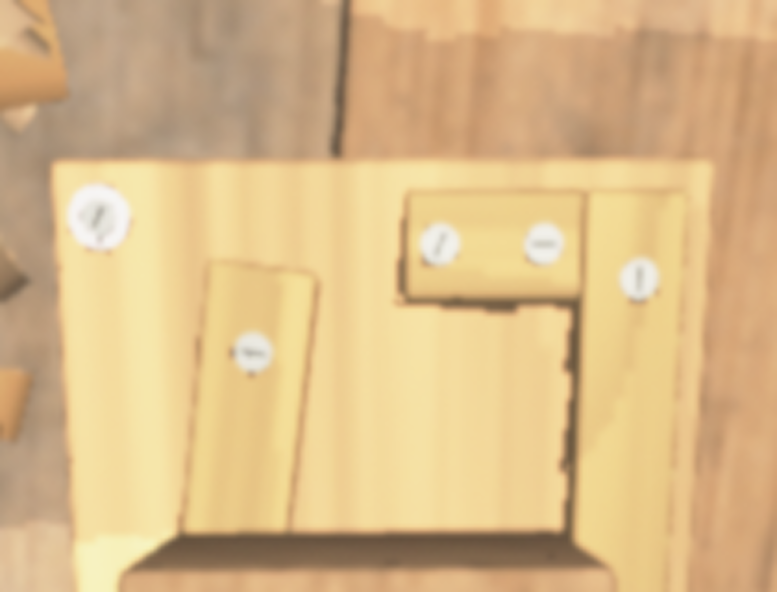

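Run:
```python
from h import *
c=load("w3");c2=load("w2");t=load("top0")
u=lambda p:np.array(p)/3.7+[180,0]
ut=lambda p:np.array(p)/2.95+[130,165]
L={"corner":((580,299),(42.5,70)),"stopL":((407,296),(4.5,70)),"fence_low":((575,530),None)}
W={k:onz(c,*u(p),.027) for k,(p,j) in L.items()}
W["bedL"]=onz(c,*u((52,158)),.015);W["bedR"]=onz(c,*u((712,161)),.015)
W["fence_w2a"]=onz(c2,336,10,.027);W["fence_w2b"]=onz(c2,334.5,135,.027)
for k in W: print(k,W[k].round(4))
J=np.array([[42.5,70],[4.5,70],[-72.5,100],[72.5,100]])/1e3; P=np.array([W[k][:2] for k in("corner","stopL","bedL","bedR")])
Jc,Pc=J-J.mean(0),P-P.mean(0); a=np.arctan2((Jc[:,0]*Pc[:,1]-Jc[:,1]*Pc[:,0]).sum(),(Jc*Pc).sum())
Rm=np.array([[np.cos(a),-np.sin(a)],[np.sin(a),np.cos(a)]]);o=P.mean(0)-Rm@J.mean(0)
print("yaw",np.degrees(a),"o",o,"res mm",((P-J@Rm.T-o)*1e3).round(1).tolist())
f=W["corner"]-W["fence_low"];print("fence yaw",np.degrees(np.arctan2(-f[0],f[1])))
print("blank target",o+Rm@[.02,.02])
print("height bed far corners",tri(c,u((52,158)),t,ut((30,240))),tri(c,u((712,161)),t,ut((22,74))))
print("stop corner tri",tri(c,u((407,296)),t,ut((54,149))), "cleat far screw", tri(c,u((252,352)),t,ut((68,185))))
# blank in hand : front top edge
print("held blank end at z=.213:",onz(c,280,153,.213), proj(c,[.527,.17,.213]))
```

```text
corner [0.5657 0.2097 0.027 ]
stopL [0.5288 0.2075 0.027 ]
fence_low [0.5703 0.1611 0.027 ]
bedL [0.4501 0.2307 0.015 ]
bedR [0.5926 0.241  0.015 ]
fence_w2a [0.5653 0.1889 0.027 ]
fence_w2b [0.5745 0.0966 0.027 ]
yaw 4.2296967475669325 o [0.52883091 0.13660772] res mm [[-0.4, 0.2], [0.6, 0.8], [0.9, -0.3], [-1.2, -0.7]]
fence yaw 5.391030499448984
blank target [0.54730134 0.15802835]
height bed far corners (array([ 0.44593049,  0.23353899, -0.00191761]), np.float64(0.0010239486554477818)) (array([0.5903543 , 0.23931698, 0.02201964]), np.float64(0.001565522051733809))
stop corner tri (array([0.52663289, 0.20842613, 0.02115981]), np.float64(0.0046246894298291735)) cleat far screw (array([0.49457689, 0.19441233, 0.02300323]), np.float64(0.0032291016750508276))
held blank end at z=.213: [0.52324807 0.17146667 0.213     ] [291.05452113 158.34292905]
```

{"name": "carry_out", "arguments": {
  "steps": [
    {"claw": 1,"xyz": [0.0278,0.018,0],"yaw": 0},
    {"claw": 1,"xyz": [0,0,0.03],"yaw": 0},
    {"claw": 1,"xyz": [0,0,0.03],"yaw": 0},
    {"claw": 1,"xyz": [0,0,0.03],"yaw": 0},
    {"claw": 1,"xyz": [0,0,0.03],"yaw": 0},
    {"claw": 1,"xyz": [0,0,0.02],"yaw": 0},
    {"claw": 1,"xyz": [0,0,0.01],"yaw": 0},
    {"claw": 1,"xyz": [0,0,0.009],"yaw": 0},
    {"claw": 1,"xyz": [0,0,0],"yaw": 0},
    {"claw": 1,"xyz": [0,0,0],"yaw": 0}
  ]
}}

```text
t: 6.25
tool_pos: [0.5434, 0.148, 0.0332]
orientation: [0.0, 0.68, 0.733, 0.0]
contact_force: [0.9, 0.3, 0.1]
gripper_width: 0.0439
```

{"name": "carry_out", "arguments": {
  "steps": [
    {"claw": 1,"xyz": [0,0,0.002],"yaw": 0},
    {"claw": 1,"xyz": [0,0,0.002],"yaw": 0},
    {"claw": 1,"xyz": [0,0,0],"yaw": 0},
    {"claw": 1,"xyz": [0,0,0],"yaw": 0}
  ]
}}

```text
t: 6.58
tool_pos: [0.543, 0.1486, 0.0287]
orientation: [0.0, 0.679, 0.734, 0.0]
contact_force: [-0.9, 0.1, -1.7]
gripper_width: 0.0439
```

Almost touching the bed. I'll lower 1 mm more, then slide to the fence and on to the stop.

{"name": "carry_out", "arguments": {
  "steps": [
    {"claw": 1,"xyz": [0,0,0.001],"yaw": 0},
    {"claw": 1,"xyz": [0,0.002,0],"yaw": 0},
    {"claw": 1,"xyz": [0,0.002,0],"yaw": 0},
    {"claw": 1,"xyz": [0,0,0],"yaw": 0},
    {"claw": 1,"xyz": [0,0,0],"yaw": 0}
  ]
}}

```text
t: 7.0
tool_pos: [0.5474, 0.149, 0.0286]
orientation: [0.001, 0.679, 0.734, 0.0]
contact_force: [-2.1, 0.3, 6.8]
gripper_width: 0.0441
```

{"name": "carry_out", "arguments": {
  "steps": [
    {"claw": 1,"xyz": [0.002,0.001,0],"yaw": 0},
    {"claw": 1,"xyz": [0.002,0,0],"yaw": 0},
    {"claw": 1,"xyz": [0.002,0,0],"yaw": 0},
    {"claw": 1,"xyz": [0,0,0],"yaw": 0},
    {"claw": 1,"xyz": [0,0,0],"yaw": 0}
  ]
}}

```text
t: 7.42
tool_pos: [0.5473, 0.1536, 0.0286]
orientation: [0.001, 0.68, 0.733, -0.001]
contact_force: [-6.2, -8.2, 10.7]
gripper_width: 0.0441
```

{"name": "carry_out", "arguments": {
  "steps": [
    {"claw": 1,"xyz": [0.0015,0,0],"yaw": 0},
    {"claw": 1,"xyz": [0.0015,0,0],"yaw": 0},
    {"claw": 1,"xyz": [0,0,0],"yaw": 0},
    {"claw": 1,"xyz": [0,0,0],"yaw": 0}
  ]
}}

```text
t: 7.75
tool_pos: [0.5471, 0.1564, 0.0286]
orientation: [0.001, 0.68, 0.733, -0.001]
contact_force: [-7.0, -9.2, 10.4]
gripper_width: 0.0441
```

{"name": "carry_out", "arguments": {
  "steps": [
    {"claw": 1,"xyz": [0.0015,0,0],"yaw": 0},
    {"claw": 1,"xyz": [0.0015,0,0],"yaw": 0},
    {"claw": 1,"xyz": [0,0,0],"yaw": 0},
    {"claw": 1,"xyz": [0,0,0],"yaw": 0}
  ]
}}

```text
t: 8.08
tool_pos: [0.5471, 0.1567, 0.0287]
orientation: [0.003, 0.681, 0.733, -0.003]
contact_force: [-6.7, -24.4, 11.8]
gripper_width: 0.0438
```

Stop contact (24 N). I'll relax, open, rise and move back for a look.

{"name": "carry_out", "arguments": {
  "steps": [
    {"claw": 1,"xyz": [-0.001,0.0,0],"yaw": 0},
    {"claw": 1,"xyz": [-0.001,0,0],"yaw": 0},
    {"claw": -1,"xyz": [0,0,0],"yaw": 0},
    {"claw": -1,"xyz": [0,0,0],"yaw": 0},
    {"claw": -1,"xyz": [0,0,0],"yaw": 0},
    {"claw": -1,"xyz": [0,0,0],"yaw": 0},
    {"claw": -1,"xyz": [0,0,0],"yaw": 0},
    {"claw": -1,"xyz": [0,0,0],"yaw": 0},
    {"claw": -1,"xyz": [0,0,-0.02],"yaw": 0},
    {"claw": -1,"xyz": [0,0,-0.04],"yaw": 0},
    {"claw": -1,"xyz": [0,0,-0.04],"yaw": 0},
    {"claw": -1,"xyz": [0,0,-0.04],"yaw": 0},
    {"claw": -1,"xyz": [0,0,-0.03],"yaw": 0},
    {"claw": -1,"xyz": [-0.01,0,0],"yaw": 0},
    {"claw": -1,"xyz": [0,0,0],"yaw": 0},
    {"claw": -1,"xyz": [0,0,0],"yaw": 0}
  ]
}}

```text
t: 9.42
tool_pos: [0.5476, 0.1488, 0.1965]
orientation: [-0.0, 0.68, 0.733, -0.0]
contact_force: [-0.2, -0.3, -0.7]
gripper_width: 0.0853
```

Run:
```python
from h import *
c=shot("wrist","w4.png");s=sense();print(s["tool_pos"],s["gripper_width"],s["orientation"])
cv2.imwrite("pics/crop4.png",cv2.resize(c["frame"][20:300,170:420],None,fx=2.1,fy=2.1,interpolation=cv2.INTER_CUBIC)[:,:,::-1])
```

```text
[0.54706974 0.14898846 0.19576301] 0.08575387157836252 [-7.40933638e-04  6.79659873e-01  7.33526703e-01 -6.95212909e-04]
```

View pics/crop4.png

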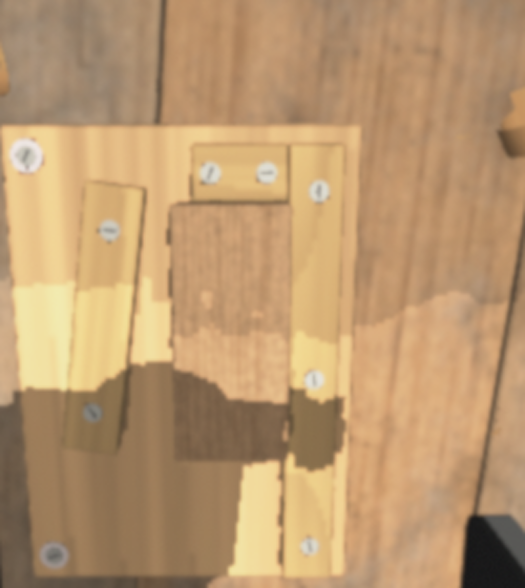

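Blank sits against fence and stop (crop: fence line column 289, stop line row 202). Now the wedge.

Run:
```python
from h import *
t=load("top0");ut=lambda p:np.array(p)/2.95+[130,165]
for p in ((424,221),(424,237),(596,198),(597,231),(560,237)): print(onz(t,*ut(p),.024).round(4))
c=load("w1")
# crop2 thick end corners
for p in ((187,0),(198,100),(296,83),(293,40)): print("w1",onz(c,*(np.array(p)/3.1+[230,60]),.024).round(4))
s=sense();print(s["tool_pos"],T_tool(s)[:3,:3].round(4).tolist())
```

```text
[ 0.4639 -0.1128  0.024 ]
[ 0.4502 -0.1129  0.024 ]
[ 0.4847 -0.2614  0.024 ]
[ 0.4562 -0.2621  0.024 ]
[ 0.4509 -0.2302  0.024 ]
w1 [ 0.456  -0.2367  0.024 ]
w1 [ 0.4598 -0.264   0.024 ]
w1 [ 0.4883 -0.2589  0.024 ]
w1 [ 0.4869 -0.2471  0.024 ]
[0.54706974 0.14898846 0.19576301] [[-0.0761, 0.9971, -0.002], [0.9971, 0.0761, -0.0], [0.0001, -0.002, -1.0]]
```

{"name": "carry_out", "arguments": {
  "steps": [
    {"claw": -1,"xyz": [-0.0322,-0.0088,0],"yaw": 0},
    {"claw": -1,"xyz": [-0.0322,-0.0088,0],"yaw": 0},
    {"claw": -1,"xyz": [-0.0322,-0.0088,0],"yaw": 0},
    {"claw": -1,"xyz": [-0.0322,-0.0088,0],"yaw": 0},
    {"claw": -1,"xyz": [-0.0322,-0.0088,0],"yaw": 0},
    {"claw": -1,"xyz": [-0.0322,-0.0088,0],"yaw": 0},
    {"claw": -1,"xyz": [-0.0322,-0.0088,0],"yaw": 0},
    {"claw": -1,"xyz": [-0.0322,-0.0088,0],"yaw": 0},
    {"claw": -1,"xyz": [-0.0322,-0.0088,0],"yaw": 0},
    {"claw": -1,"xyz": [-0.0322,-0.0088,0],"yaw": 0},
    {"claw": -1,"xyz": [-0.0322,-0.0088,0],"yaw": 0},
    {"claw": -1,"xyz": [-0.0322,-0.0088,0],"yaw": 0},
    {"claw": -1,"xyz": [0,0,0.025],"yaw": -4},
    {"claw": -1,"xyz": [0,0,0.025],"yaw": 0},
    {"claw": -1,"xyz": [0,0,0],"yaw": 0},
    {"claw": -1,"xyz": [0,0,0],"yaw": 0},
    {"claw": -1,"xyz": [0,0,0],"yaw": 0}
  ]
}}

```text
t: 10.88
tool_pos: [0.472, -0.2439, 0.1477]
orientation: [-0.0, 0.653, 0.757, 0.0]
contact_force: [1.2, -0.3, 1.2]
gripper_width: 0.0852
```

Run:
```python
from h import *
c=shot("wrist","w5.png");s=sense();print(s["tool_pos"],T_tool(s)[:3,:3].round(4).tolist())
print(proj(c,[.4705,-.244,.024]))
f=c["frame"].copy()
```

```text
[ 0.47246141 -0.24421416  0.14842672] [[-0.1463, 0.9892, 0.0008], [0.9892, 0.1463, -0.0007], [-0.0008, 0.0007, -1.0]]
[277.1534792 199.4850794]
```

View pics/w5.png

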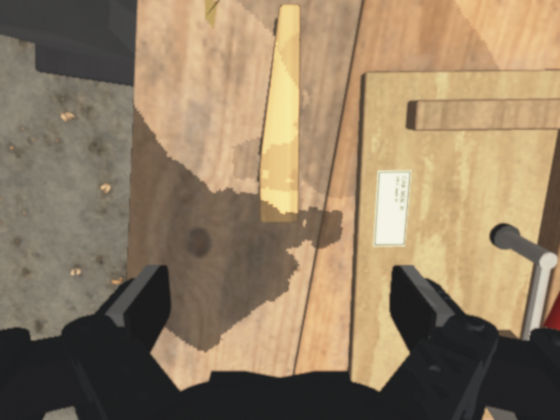

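The wedge spans columns 261–297 at its tail, with the thick end at row ~221. Its straight edge runs (299,5)–(297,221), nearly parallel to the tool x.

Run:
```python
from h import *
c=load("w5");s=sense();T=np.linalg.inv(T_tool(s))
for p in ((299.5,8),(297.5,215),(260.5,215),(261,170),(279,221.5)):
    P=onz(c,*p,.024); print(P.round(4),"tool",(T@np.r_[P,1])[:3].round(4))
t=load("top0");ut=lambda p:np.array(p)/2.95+[130,165]
print("heights: thick end R/L, thin end R",tri(c,(297.5,221.5),t,ut((596,198))),tri(c,(260.5,221.5),t,ut((597,231))),tri(c,(299.5,5),t,ut((424,221))))
```

```text
[ 0.4664 -0.1144  0.024 ] tool [0.1295 0.0129 0.1243]
[ 0.4874 -0.2537  0.024 ] tool [-0.0115  0.0133  0.1244]
[ 0.4598 -0.2578  0.024 ] tool [-0.0114 -0.0146  0.1244]
[ 0.4556 -0.2238  0.024 ] tool [ 0.0228 -0.0137  0.1244]
[ 0.4744 -0.2608  0.024 ] tool [-0.0166 -0.0006  0.1244]
heights: thick end R/L, thin end R (array([ 0.48691342, -0.26156996,  0.0169345 ]), np.float64(0.004237260796252268)) (array([ 0.45836003, -0.26212603,  0.02564214]), np.float64(0.004292145657791854)) (array([ 0.46501301, -0.11281209,  0.02473728]), np.float64(0.00216352482947772))
```

{"name": "carry_out", "arguments": {
  "steps": [
    {"claw": -1,"xyz": [0.001,-0.0005,0.03],"yaw": 0},
    {"claw": -1,"xyz": [0,0,0.03],"yaw": 0},
    {"claw": -1,"xyz": [0,0,0.03],"yaw": 0},
    {"claw": -1,"xyz": [0,0,0.03],"yaw": 0},
    {"claw": -1,"xyz": [0,0,0.02],"yaw": 0},
    {"claw": -1,"xyz": [0,0,0],"yaw": 0},
    {"claw": 1,"xyz": [0,0,0],"yaw": 0},
    {"claw": 1,"xyz": [0,0,0],"yaw": 0},
    {"claw": 1,"xyz": [0,0,0],"yaw": 0},
    {"claw": 1,"xyz": [0,0,0],"yaw": 0},
    {"claw": 1,"xyz": [0,0,0],"yaw": 0},
    {"claw": 1,"xyz": [0,0,0],"yaw": 0},
    {"claw": 1,"xyz": [0,0,0],"yaw": 0},
    {"claw": 1,"xyz": [0,0,0],"yaw": 0},
    {"claw": 1,"xyz": [0,0,0],"yaw": 0}
  ],
  "newtons": 100
}}

```text
t: 12.18
tool_pos: [0.4725, -0.2445, 0.0093]
orientation: [0.002, 0.653, 0.757, -0.0]
contact_force: [-1.0, 0.7, 8.1]
gripper_width: 0.0268
```

{"name": "carry_out", "arguments": {
  "steps": [
    {"claw": 1,"xyz": [0,0,-0.02],"yaw": 0},
    {"claw": 1,"xyz": [0,0,-0.03],"yaw": 0},
    {"claw": 1,"xyz": [0,0,-0.03],"yaw": 0},
    {"claw": 1,"xyz": [0,0,0],"yaw": 4.1},
    {"claw": 1,"xyz": [0.0302,0.0091,0],"yaw": 0},
    {"claw": 1,"xyz": [0.0302,0.0091,0],"yaw": 0},
    {"claw": 1,"xyz": [0.0302,0.0091,0],"yaw": 0},
    {"claw": 1,"xyz": [0.0302,0.0091,0],"yaw": 0},
    {"claw": 1,"xyz": [0.0302,0.0091,0],"yaw": 0},
    {"claw": 1,"xyz": [0.0302,0.0091,0],"yaw": 0},
    {"claw": 1,"xyz": [0.0302,0.0091,0],"yaw": 0},
    {"claw": 1,"xyz": [0,0,0],"yaw": 0},
    {"claw": 1,"xyz": [0,0,0.03],"yaw": 0},
    {"claw": 1,"xyz": [0,0,0.025],"yaw": 0},
    {"claw": 1,"xyz": [0,0,0],"yaw": 0},
    {"claw": 1,"xyz": [0,0,0],"yaw": 0},
    {"claw": 1,"xyz": [0,0,0],"yaw": 0}
  ]
}}

```text
t: 13.6
tool_pos: [0.5197, -0.0284, 0.0338]
orientation: [0.001, 0.68, 0.733, 0.0]
contact_force: [-0.1, -0.3, -0.7]
gripper_width: 0.0269
```

Run:
```python
from h import *
c=shot("wrist","w6.png");s=sense();print(s["tool_pos"],T_tool(s)[:3,:3].round(4).tolist())
cv2.imwrite("pics/crop6.png",cv2.resize(c["frame"][0:330,130:430],None,fx=1.8,fy=1.8,interpolation=cv2.INTER_CUBIC)[:,:,::-1])
```

```text
[ 0.52016541 -0.02855498  0.03428327] [[-0.0743, 0.9972, 0.0023], [0.9972, 0.0743, -0.0008], [-0.001, 0.0022, -1.0]]
```

View pics/crop6.png

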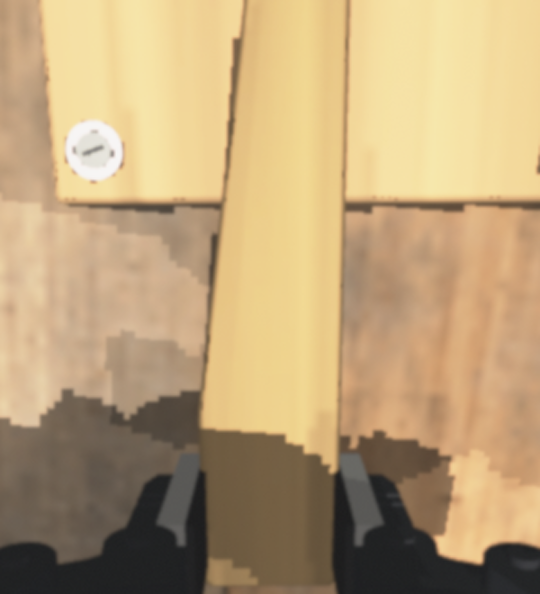

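The wedge is held straight, straight side right, its thin end over the bed. I'll lower and slide in.

{"name": "carry_out", "arguments": {
  "steps": [
    {"claw": 1,"xyz": [0,0,0.008],"yaw": 0},
    {"claw": 1,"xyz": [0,0,0],"yaw": 0},
    {"claw": 1,"xyz": [0.012,0,0],"yaw": 0},
    {"claw": 1,"xyz": [0.012,0,0],"yaw": 0},
    {"claw": 1,"xyz": [0.012,0,0],"yaw": 0},
    {"claw": 1,"xyz": [0,0,0],"yaw": 0},
    {"claw": 1,"xyz": [0,0,0],"yaw": 0}
  ]
}}

```text
t: 14.23
tool_pos: [0.5163, 0.0091, 0.0244]
orientation: [0.0, 0.679, 0.734, -0.0]
contact_force: [0.3, -0.6, -0.2]
gripper_width: 0.0269
```

{"name": "carry_out", "arguments": {
  "steps": [
    {"claw": 1,"xyz": [0.008,0.001,0],"yaw": 0},
    {"claw": 1,"xyz": [0.008,0.001,0],"yaw": 0},
    {"claw": 1,"xyz": [0.006,0.0005,0],"yaw": 0},
    {"claw": 1,"xyz": [0.006,0,0],"yaw": 0},
    {"claw": 1,"xyz": [0,0,0],"yaw": 0},
    {"claw": 1,"xyz": [0,0,0],"yaw": 0}
  ]
}}

```text
t: 14.73
tool_pos: [0.5168, 0.0365, 0.0244]
orientation: [0.0, 0.68, 0.733, 0.0]
contact_force: [-0.3, 1.1, 1.3]
gripper_width: 0.0266
```

{"name": "carry_out", "arguments": {
  "steps": [
    {"claw": 1,"xyz": [0.004,0.0005,0],"yaw": 0},
    {"claw": 1,"xyz": [0.004,0.0003,0],"yaw": 0},
    {"claw": 1,"xyz": [0.004,0.0003,0],"yaw": 0},
    {"claw": 1,"xyz": [0,0,0],"yaw": 0},
    {"claw": 1,"xyz": [0,0,0],"yaw": 0}
  ]
}}

```text
t: 15.15
tool_pos: [0.5171, 0.0484, 0.0244]
orientation: [0.0, 0.68, 0.733, 0.0]
contact_force: [0.3, 0.2, 0.7]
gripper_width: 0.0269
```

{"name": "carry_out", "arguments": {
  "steps": [
    {"claw": 1,"xyz": [0.002,0.0003,0],"yaw": 0},
    {"claw": 1,"xyz": [0.002,0.0002,0],"yaw": 0},
    {"claw": 1,"xyz": [0.002,0,0],"yaw": 0},
    {"claw": 1,"xyz": [0.002,0,0],"yaw": 0},
    {"claw": 1,"xyz": [0,0,0],"yaw": 0},
    {"claw": 1,"xyz": [0,0,0],"yaw": 0}
  ]
}}

```text
t: 15.65
tool_pos: [0.5173, 0.0563, 0.0244]
orientation: [0.0, 0.68, 0.733, 0.0]
contact_force: [3.6, -0.0, -1.2]
gripper_width: 0.0269
```

Now in contact with the cleat (+3.6 N in x). I'll keep pressing.

{"name": "carry_out", "arguments": {
  "steps": [
    {"claw": 1,"xyz": [0.002,0.0003,0],"yaw": 0},
    {"claw": 1,"xyz": [0.002,0,0],"yaw": 0},
    {"claw": 1,"xyz": [0,0,0],"yaw": 0},
    {"claw": 1,"xyz": [0,0,0],"yaw": 0}
  ]
}}

```text
t: 15.98
tool_pos: [0.5175, 0.0587, 0.0246]
orientation: [0.002, 0.681, 0.733, -0.001]
contact_force: [3.3, -8.8, -1.5]
gripper_width: 0.027
```

{"name": "carry_out", "arguments": {
  "steps": [
    {"claw": 1,"xyz": [0.002,0,0],"yaw": 0},
    {"claw": 1,"xyz": [0.002,0,0],"yaw": 0},
    {"claw": 1,"xyz": [0,0,0],"yaw": 0},
    {"claw": 1,"xyz": [0,0,0],"yaw": 0}
  ]
}}

```text
t: 16.32
tool_pos: [0.5175, 0.059, 0.0248]
orientation: [0.004, 0.681, 0.732, -0.004]
contact_force: [2.0, -27.8, -0.1]
gripper_width: 0.0268
```

{"name": "carry_out", "arguments": {
  "steps": [
    {"claw": 1,"xyz": [0.001,0,0],"yaw": 0},
    {"claw": 1,"xyz": [0.001,0,0],"yaw": 0},
    {"claw": 1,"xyz": [0,0,0],"yaw": 0},
    {"claw": 1,"xyz": [0,0,0],"yaw": 0},
    {"claw": 1,"xyz": [0,0,0],"yaw": 0},
    {"claw": 1,"xyz": [0,0,0],"yaw": 0}
  ]
}}

```text
t: 16.82
tool_pos: [0.5175, 0.0591, 0.0249]
orientation: [0.005, 0.682, 0.731, -0.005]
contact_force: [1.8, -39.5, -1.7]
gripper_width: 0.027
```

Run:
```python
from h import *
c=shot("wrist","w7.png");t=shot("top","top7.png");d=shot("side","side7.png")
a=cv2.resize(c["frame"],(480,360)); b=cv2.resize(d["frame"][240:400,260:420],(320,360),interpolation=cv2.INTER_CUBIC)
cv2.imwrite("pics/fin.png",np.hstack([a,b])[:,:,::-1])
s=sense();print(s["t"],s["tool_pos"],s["contact_force"],s["orientation"])
```

```text
16.9667 [0.51749648 0.05914538 0.02491424] [  2.22674577 -38.98462511  -2.20825938] [ 0.00530955  0.6818081   0.73149441 -0.00504443]
```

View pics/fin.png

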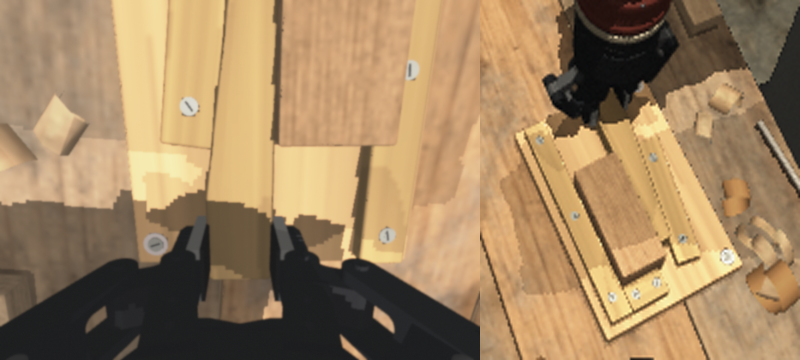

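Run:
```python
from h import *
d=load("side7")
cv2.imwrite("pics/fin2.png",cv2.resize(d["frame"][300:390,290:370],None,fx=6.6,fy=6.6,interpolation=cv2.INTER_CUBIC)[:,:,::-1])
a=np.radians(4.3);Rm=np.array([[np.cos(a),-np.sin(a)],[np.sin(a),np.cos(a)]])
for n,j,z in (("blank top +x",(42.5,70),.05),("blank top -x",(-2.5,70),.05),("stop top -x",(4.5,70),.027),("corner",(42.5,70),.027),("stop face base",(4.5,70),.015),("blank top +x -y",(42.5,-30),.05)):
    p=proj(d,np.r_[np.array([.5284,.1373])+Rm@np.array(j)/1e3,z]); print(n,((p-[290,300])*6.6).round())
```

```text
blank top +x [265. 415.]
blank top -x [408. 345.]
stop top -x [377. 382.]
corner [258. 440.]
stop face base [373. 396.]
blank top +x -y [100. 102.]
```

View pics/fin2.png

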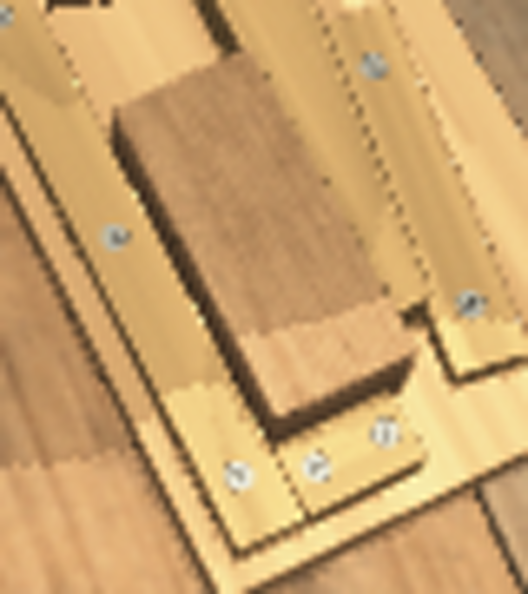

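```bash
python3 -c "
from station import *
print(sign_off()); print(sense()['contact_force'])"
```

```text
the job is handed in; nothing more can be done
None
the job is handed in; nothing more can be done
```

The largest blank is in the wedge jig against fence and stop, and the wedge is pressed home beside it. I handed in at about 17 s with the gripper still holding the wedge.

**What I did:** I set the blank down just short of its place. I slid it to the fence and then to the stop, where contact rose to about 24 N. I then gripped the wedge by its tail (grip set to 100 N) and slid it in thin end first until it stopped. The last 6 mm of commanded push moved it less than 0.5 mm, and the force rose to 39 N.

**Last checks:**
- **Wedge position:** my estimate puts the wedge tail near jig x -17, y -77, which matches the tight position you gave.
- **Blank:** the final side view shows the blank flat. Its visible end and side faces run down to the strip tops where a flush blank should, with no gap that I could see.
- **Other items:** no move went near the small blanks or the toy car. I did not measure them again at the end.

**What disagreed:**
- **Jig angle:** my separate readings ranged from 3.4° to 5.7°. I worked with about 4.3°, and contact did the rest.
- **Strip and wedge heights:** the two-view measurements scattered by several mm. The bed corners were worse, up to 17 mm off, because the top picture is coarse. I took the heights from your text, and contact with the bed agreed with them to about 1 mm.
- **Tool tilt:** the tool leans by under 1° from the push.
- **After hand-in:** the force could not be read any more. The last reading, just before, was 39 N.

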